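# Charge the hand pump and shut its tap

### The arm

A 6-joint arm with a two-finger parallel gripper is mounted at the origin on the work surface. World frame = base frame: x ahead of the robot, y to its left, z up, the work surface at z = 0. Lengths are in m, angles in degrees, forces in N, time in s.
With the tool pointing down it reaches from about 0.4 to 0.825 m from the base axis. Payload 7 kg.
Tool frame: the origin (TCP) lies at the very end of the fingers, on their centre line; the grasp point (between the pads) lies 19 mm behind it (r.hold_point_z is the distance from the TCP to the grasp point, in m); z points along the fingers, y is the line along which they close (so a half turn about z gives the same grasp; the last joint's range is limited). The gripper opens to 88 mm and grips with 3 to 60 N. Pads are 19 mm wide; open, the fingers measure 130 mm over their backs; the gripper's body (78 mm by 193 mm) begins 47 mm behind the grasp point.
Start: joints at [-50.357, 20.546, 0.682, 0, -70.136, -16.507], TCP at [0.265, -0.621, 0.227] pointing down, gripper open.
Joint ranges: [-176.03, 176.03], [-82.01, 121.73], [-58.28, 71.71], [-173.87, 95.51], [-174.79, -0.11], [-173.66, 173.66]. Speed limits (degrees/s): [136.94, 136.94, 172.46, 180, 180, 180].

### API

Orientations are given as [roll, pitch, yaw] about the fixed x, y, z axes, in that order (R = Rz(yaw) Ry(pitch) Rx(roll)).
In Python, from plant import telemetry, vision, workorder, r gives the robot as it stands.
- The arm moves only by the tool move_arm, never from a script. Its argument "plan" is a list of rows, each a list of 7 numbers: the opening, from -1 (shut) to 1 (fully open), so that 0 is half open, then the shift along the world's x, y, z in m, then the turn, a rotation vector about the world's x, y, z in degrees. In form: [[fingers, dx, dy, dz, ax, ay, az], ...]. A call has 1 to 20 rows; each row shifts and turns the commanded pose from where the row before left it; what a row does not reach is not made up. A row lasts 1/8 s, in which the tool goes at most 62.5 mm and 10.7 degrees, less where a joint would pass 70% of its speed; a pose out of reach is approached as far as the arm can. A call is refused whole if a number of a shift passes 0.0625 or a number of a turn 10.7, either way. A call with a gripper value outside its range is refused whole. The fingers move at their own pace and stop on an object; "force" is the grip in N (left out, the last holds). Time passes only in rows, so rows that do not move let the fingers close. It gives the time, the measured TCP pose, the force, the opening and the grip force at its end, in the units of the state.
- telemetry.get_state(): the state, without advancing time (a new reading comes with each control period).
- vision.capture(name): name is "side" or "top"; returns a dict with "img" (480x640x3 uint8, red, green, blue), "depth" (480x640 float32, m along the optical axis (not along the pixel's ray), 0 where there is no reading), "intrinsics" (3x3 intrinsics, pixels), "R" (3x3) and "t" (3): a world point X has camera coordinates R X + t. Camera axes: x right, y down, z forward; pixel columns grow to the right and rows downward; lengths in m; the calibration is good to about 2 mm. A picture is of the moment at which its call begins.
- workorder.close_job(): hands the job in; it is judged then, once.
The state is a dict: "time_s": time; "joints": joint angles; "qd": joint speeds; "joint_torque": joint torques, N m; "tcp_pos": TCP position; "eef_rot": TCP orientation; "contact_force": force on the tool from outside, world axes, zero at the start; "moment": the same for the moment, N m; "gripper_width": finger opening in m; "gripper_force": force on a finger pad.
Only numpy, scipy, OpenCV 4.12 (cv2) and the standard library are available. Lean on these libraries where they do the work, as an engineer would, in place of code of your own. Each camera call takes 0.05 s, during which the arm holds its last target. There are 200 camera calls.

### The job

Charge the hand pump: press its plunger fully down and let it rise right up again, over and over, until the indicator pin beside it has come fully out; do not touch the pin itself. Only then push the tap's lever all the way over to its far side, away from the robot, to keep the charge. It is all pressing and pushing with the fingertips, nothing needs gripping; leave the plunger up, and do not lift, push or knock over the glassware, jars and tools standing around.

Things in the scene. Friction and masses are not known exactly. Their poses are not given: they have to be found in the camera images.
- pump: Hand charging pump, bolted to the bench: aluminium foot plate 190 x 110 x 12 mm with a grey barrel (60 mm across, top 120 mm above the bench) and a thinner grey pin housing (40 mm across, top 105 mm). Origin: centre of the foot's underside. x axis: from barrel towards pin housing; the barrel's axis is at x = -35 mm, the housing's at x = +50 mm; z up.
- plunger_top (a point): Centre of the flat top of the plunger's black palm knob, 50 mm across and 20 mm thick, on a steel rod above the barrel; 190 mm above the bench when up, 160 mm when fully pressed. Moves with the plunger.
- plunger (a joint): Plunger travel, m: 0 = up, 0.030 = fully down. Pressing straight down takes about 4 N at first and 12 to 13 N at the bottom; its spring brings it back up by itself within about half a second once let go. One full stroke (right down, then right up) raises the pin one notch of about 8 mm; short strokes may raise it less or not at all. 3 to 5 full strokes are needed; strokes too many do no harm.
- pin: Steel indicator pin, 14 mm across, in the pin housing. Origin: centre of its top end, 108 mm above the bench when right in, 148 mm when fully out. The pin stays where the pump has brought it.
- pin_out (a joint): How far the indicator pin stands out, m: 0 = right in, 0.040 = fully out (the last notch stops at 0.0395; the one before at 0.0315). It starts somewhere between 0 and 0.016.
- tap_base: Shut-off tap, bolted to the bench on one side of the pump or the other (a round gauge on a like foot, 128 mm tall, stands on the other side): aluminium foot 75 x 60 x 10 mm, block 44 mm tall. Origin: centre of the foot's underside. The lever turns about the y axis at 40 mm above the bench, and is pushed over from the -x side towards the +x side.
- tap_ball (a point): Centre of the black ball, 24 mm across, at the end of the tap's steel lever; 85 mm from the lever's pivot. The lever's rod is 10 mm thick.
- tap (a joint): Lever angle, rad: 0 = open, leaning 0.6 rad from upright to the tap base's -x side (towards the robot); 1.2 = shut, leaning 0.6 rad to its +x side (away from the robot), where it meets a stop. It starts between 0 and 0.2. Takes about 1.5 N at the ball and stays where it is left.
- amber_jar: loose capped amber glass jar, 52 mm across, 75 mm tall; to be left alone. Origin: centre of its underside.
- white_jar: loose capped white plastic jar, 60 mm across, 80 mm tall; to be left alone. Origin: centre of its underside.
- beaker: loose open glass beaker, 66 mm across, 85 mm tall; to be left alone. Origin: centre of its underside.
- spatula: loose flat steel spatula, 160 mm long, lying on the bench, its origin near its middle; to be left alone.
- tall_bottle: loose white plastic bottle with red cap, 68 mm across, 170 mm tall; to be left alone. Origin: centre of its underside.
- stopper: loose black rubber stopper, 38 mm across, 30 mm tall; to be left alone. Origin: centre of its underside.
- vial: loose small amber vial, 28 mm across, 50 mm tall; to be left alone. Origin: centre of its underside.

How it is judged:
By the outcome, as a careful person would: the job done as asked, in the order asked, and still so for the second after the job is handed in, with the robot touching nothing.
It also fails if it takes over 58 s, if anything falls off the work surface, if the arm or the gripper's body presses on something with over 40 N, if the wrist force passes 120 N, or if a joint passes its speed limit or range.

## Working session

There is one attempt and no reset: what is moved stays moved. The work goes in short steps, Python scripts to look and compute and a tool call to move; the robot and the scene stay as the last step left them, time stands still between calls to the robot, and variables do not carry over. Pictures are saved under pics/ and viewed, at most 10 in all, crops included, and the job is handed in when it is done.

Besides the shell and the picture viewer there is one more tool, called after "Request:" as a command line: name --pt "numbers of a row" for each row, then --argument value for the rest. move_arm: Moves the arm, as the interface text tells. Its arguments: {"type":"object","properties":{"plan":{"type":"array"},"force":{"type":"number"}},"required":["plan"]}

```bash
mkdir -p pics; cat > h.py <<'E'
import numpy as np, cv2
from plant import telemetry, vision, workorder, r
def cap(n):
    c=vision.capture(n); return c
def cloud(c):
    d=c["depth"]; K=c["intrinsics"]; v,u=np.mgrid[:480,:640]
    P=np.stack([(u-K[0,2])/K[0,0]*d,(v-K[1,2])/K[1,1]*d,d],-1)
    W=(P-c["t"])@c["R"]; W[d<=0]=np.nan
    return W
E
python3 - <<'E'
from h import *
for n in("top","side"):
    c=cap(n); cv2.imwrite(f"pics/{n}0.png",c["img"][...,::-1]); np.save(n+"0.npy",cloud(c))
    print(n,-np.array(c["R"]).T@c["t"],c["intrinsics"][0])
print(telemetry.get_state())
E
```

```text
top [0.5120182  0.03646954 1.10347374] [505.78475131   0.         315.02912724]
side [-0.07407592  0.7188828   0.65783018] [537.21297009   0.         316.30291675]
{'time_s': 0.1, 'joints': array([-5.03572113e+01,  2.05891330e+01,  6.38539662e-01, -1.88560714e-02,
       -7.01355042e+01, -1.65062255e+01]), 'qd': array([-0.00579386, -0.16970632,  0.09965016,  0.00991809, -0.06078446,
       -0.02678023]), 'joint_torque': array([-1.30023684e-03, -5.84164166e+01,  2.93753207e+01,  7.01566458e+00,
        1.01702206e-02, -5.57185717e-05]), 'tcp_pos': array([ 0.26502275, -0.6203147 ,  0.22568884]), 'eef_rot': array([ 1.79912414e+02, -7.46825521e-03, -1.56869852e+02]), 'contact_force': array([ 0.30291808,  0.71287706, -0.94821048]), 'moment': array([-0.01421508, -0.05904277, -0.02737521]), 'gripper_force': 0.0, 'gripper_width': 0.08729532535644814}
```

View pics/top0.png

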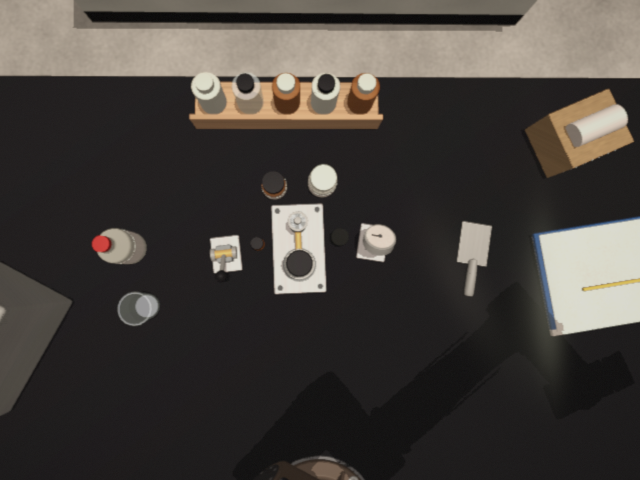

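View pics/side0.png

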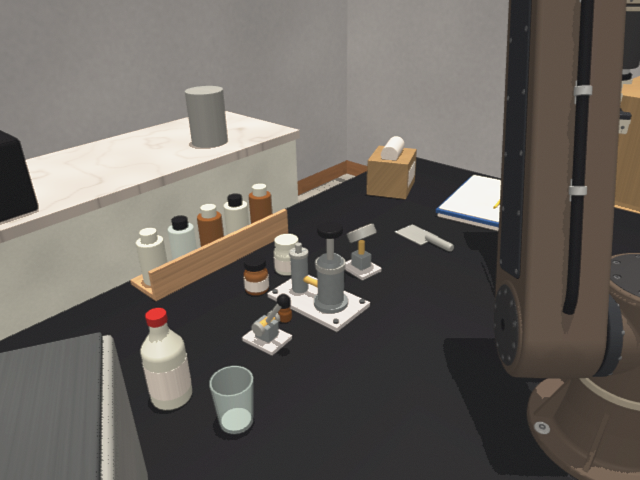

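The top view shows the plunger knob at about (299,264) and the pin housing at (298,222). The tap foot is at (226,254) with its ball at (222,276), the vial at (258,243) and the gauge at (378,240). The side view agrees, with the pin low, the plunger up and the lever leaning towards the robot.

```bash
python3 - <<'E'
import numpy as np
from h import cv2
W=np.load("top0.npy"); im=cv2.imread("pics/top0.png")
def reg(n,u0,u1,v0,v1,z0,z1):
    w=W[v0:v1,u0:u1].reshape(-1,3); m=(w[:,2]>z0)&(w[:,2]<z1); w=w[m]
    if len(w): print(n,len(w),"mean",w.mean(0).round(4),"mid",((w.min(0)+w.max(0))/2).round(4),"size",np.ptp(w,axis=0).round(3))
reg("knob",270,328,235,295,.18,.2)
reg("pin",285,312,205,235,.107,.16)
reg("housing",280,318,200,240,.098,.108)
reg("foot",265,335,198,300,.005,.02)
reg("tapfoot",205,248,232,285,.005,.016)
reg("ball",208,240,265,290,.09,.14)
reg("lever",208,240,235,290,.05,.14)
reg("vial",248,270,232,255,.03,.06)
reg("stopper",328,352,225,250,.02,.04)
reg("gauge",355,400,220,265,.05,.14)
reg("amber",255,292,165,205,.06,.09)
reg("white",300,342,160,200,.06,.09)
print(W[222,298],W[276,222],W[264,299])
b=cv2.resize(im[190:310,195:405],(798,456),interpolation=cv2.INTER_CUBIC); cv2.imwrite("pics/crop0.png",b)
E
```

```text
knob 582 mean [0.5294 0.0359 0.1907] mid [0.5294 0.0358 0.1902] size [0.047 0.049 0.01 ]
pin 131 mean [0.6125 0.0387 0.1131] mid [0.6139 0.0392 0.1171] size [0.036 0.038 0.02 ]
housing 230 mean [0.6142 0.0385 0.1055] mid [0.6145 0.0392 0.103 ] size [0.039 0.038 0.01 ]
foot 3219 mean [0.5671 0.0371 0.013 ] mid [0.5649 0.0352 0.0125] size [0.219 0.15  0.015]
tapfoot 562 mean [0.5544 0.19   0.0109] mid [0.5455 0.1953 0.0105] size [0.112 0.088 0.011]
ball 141 mean [0.5096 0.1871 0.1165] mid [0.5119 0.1878 0.1086] size [0.033 0.023 0.037]
lever 317 mean [0.5314 0.19   0.0845] mid [0.5308 0.1926 0.0885] size [0.071 0.052 0.077]
vial 135 mean [0.5744 0.1238 0.0507] mid [0.5744 0.1238 0.0459] size [0.025 0.025 0.018]
stopper 246 mean [ 0.5876 -0.0506  0.0305] mid [ 0.5881 -0.0503  0.0282] size [0.037 0.036 0.015]
gauge 804 mean [ 0.5754 -0.1222  0.1075] mid [ 0.5761 -0.1235  0.1059] size [0.061 0.063 0.039]
amber 416 mean [0.697  0.0885 0.0759] mid [0.6979 0.0889 0.0712] size [0.045 0.045 0.022]
white 537 mean [ 0.7054 -0.0146  0.0806] mid [ 0.7061 -0.0146  0.0734] size [0.052 0.052 0.027]
[0.61020518 0.03820363 0.12466859] [0.50687077 0.18553531 0.11900399] [0.52757156 0.03677496 0.19025702]
```

View pics/crop0.png

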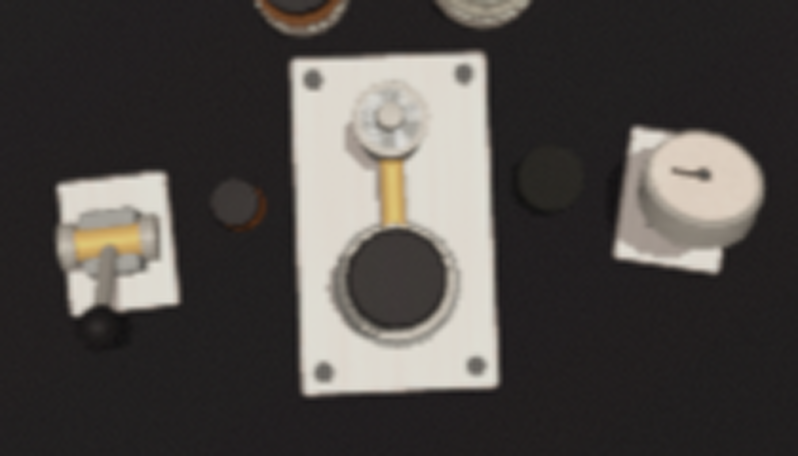

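Request:
move_arm --pt "-1 0.0189 0.0469 0.001 0 0 -1.65" --pt "-1 0.0189 0.0469 0.001 0 0 -1.65" --pt "-1 0.0189 0.0469 0.001 0 0 -1.65" --pt "-1 0.0189 0.0469 0.001 0 0 -1.65" --pt "-1 0.0189 0.0469 0.001 0 0 -1.65" --pt "-1 0.0189 0.0469 0 0 0 -1.65" --pt "-1 0.0189 0.0469 0 0 0 -1.65" --pt "-1 0.0189 0.0469 0 0 0 -1.65" --pt "-1 0.0189 0.0469 0 0 0 -1.65" --pt "-1 0.0189 0.0469 0 0 0 -1.65" --pt "-1 0.0189 0.0469 0 0 0 -1.65" --pt "-1 0.0189 0.0469 0 0 0 -1.65" --pt "-1 0.0189 0.0469 0 0 0 -1.65" --pt "-1 0.0189 0.0469 0 0 0 -1.65" --pt "-1 0 0 0 0 0 0" --pt "-1 0 0 0 0 0 0"

```text
time_s: 2.1
tcp_pos: [0.5293, 0.0359, 0.231]
eef_rot: [-180.0, -0.1, -179.9]
contact_force: [-1.0, 0.3, 0.5]
gripper_width: 0.0005
gripper_force: 0.0
```

Request:
move_arm --pt "-1 0 0 -0.02 0 0 0" --pt "-1 0 0 -0.016 0 0 0" --pt "-1 0 0 -0.01 0 0 0" --pt "-1 0 0 -0.01 0 0 0" --pt "-1 0 0 -0.01 0 0 0" --pt "-1 0 0 -0.006 0 0 0" --pt "-1 0 0 0 0 0 0" --pt "-1 0 0 0 0 0 0"

```text
time_s: 3.1
tcp_pos: [0.529, 0.0349, 0.1604]
eef_rot: [-179.9, -0.1, -180.0]
contact_force: [-5.5, -1.0, 10.4]
gripper_width: 0.0006
gripper_force: 5.3
```

Request:
move_arm --pt "-1 0 0 -0.002 0 0 0" --pt "-1 0 0 -0.001 0 0 0" --pt "-1 0 0 0 0 0 0"

```text
time_s: 3.48
tcp_pos: [0.5292, 0.0348, 0.1601]
eef_rot: [-179.9, 0.0, -179.9]
contact_force: [-16.4, 0.0, 32.7]
gripper_width: 0.0005
gripper_force: 16.1
```

Request:
move_arm --pt "-1 0 0 0.02 0 0 0" --pt "-1 0 0 0.03 0 0 0" --pt "-1 0 0 0 0 0 0" --pt "-1 0 0 0 0 0 0" --pt "-1 0 0 0 0 0 0" --pt "-1 0 0 0 0 0 0"

```text
time_s: 4.22
tcp_pos: [0.5295, 0.0357, 0.2058]
eef_rot: [-180.0, -0.1, -180.0]
contact_force: [0.2, -0.3, -0.4]
gripper_width: 0.0009
gripper_force: 0.0
```

```bash
cat >> h.py <<'E'
def pin():
    c=cap("side"); W=cloud(c)
    # cylinder of 12 mm about the pin axis
    m=(np.hypot(W[...,0]-.6143,W[...,1]-.0389)<.012)&(W[...,2]>.09)
    z=np.sort(W[m][:,2]); print("side pin n",m.sum(),"top z",z[-8:].round(4))
    m=(np.hypot(W[...,0]-.5294,W[...,1]-.0359)<.03)&(W[...,2]>.15)&(W[...,2]<.2)
    print("knob z max",np.sort(W[m][:,2])[-5:].round(4))
    return c
E
python3 - <<'E'
from h import *
W=np.load("side0.npy")
m=(np.hypot(W[...,0]-.6143,W[...,1]-.0389)<.012)&(W[...,2]>.09)
print("before",np.sort(W[m][:,2])[-8:].round(4))
c=pin(); print(telemetry.get_state()["tcp_pos"],telemetry.get_state()["contact_force"])
cv2.imwrite("pics/s1.png",cv2.resize(c["img"][200:340,230:400,::-1],None,fx=4,fy=4,interpolation=cv2.INTER_CUBIC))
E
```

```text
before [0.1247 0.1249 0.125  0.1251 0.1252 0.1253 0.1254 0.1258]
side pin n 125 top z [0.1324 0.1324 0.1327 0.1329 0.1331 0.1333 0.1337 0.1348]
knob z max [0.193  0.1931 0.1931 0.1934 0.1934]
[0.5295992  0.03581401 0.20596904] [ 0.59054643 -0.46854516 -0.32631901]
```

View pics/s1.png

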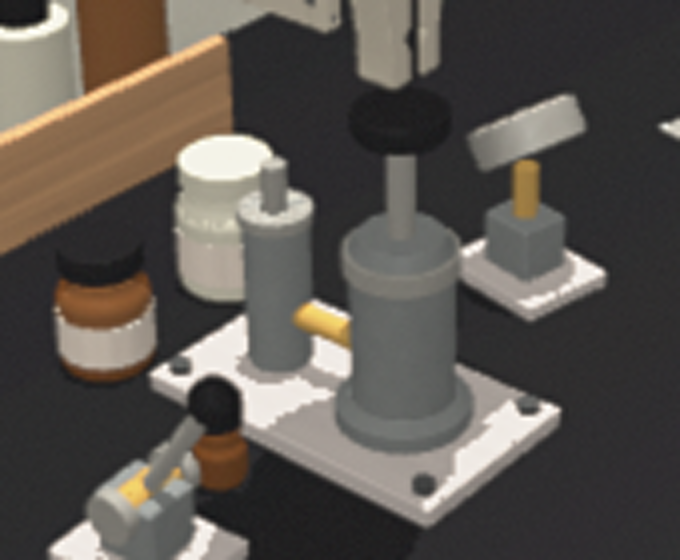

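The view shows the knob up at (400,120) with the fingers clear above it. The pin, at (272,185), has come out about 8 mm more, its top at z = 0.133. I'll give two more full strokes.

Request:
move_arm --pt "-1 0 0 -0.016 0 0 0" --pt "-1 0 0 -0.014 0 0 0" --pt "-1 0 0 -0.012 0 0 0" --pt "-1 0 0 -0.007 0 0 0" --pt "-1 0 0 0 0 0 0" --pt "-1 0 0 0 0 0 0" --pt "-1 0 0 0 0 0 0"

```text
time_s: 5.15
tcp_pos: [0.5306, 0.0361, 0.1601]
eef_rot: [180.0, 0.2, -179.9]
contact_force: [-10.2, 1.7, 28.1]
gripper_width: 0.0003
gripper_force: 13.7
```

Request:
move_arm --pt "-1 0 0 0.02 0 0 0" --pt "-1 0 0 0.02 0 0 0" --pt "-1 0 0 0.009 0 0 0" --pt "-1 0 0 0 0 0 0" --pt "-1 0 0 0 0 0 0" --pt "-1 0 0 0 0 0 0" --pt "-1 0 0 0 0 0 0" --pt "-1 0 0 -0.016 0 0 0" --pt "-1 0 0 -0.014 0 0 0" --pt "-1 0 0 -0.012 0 0 0" --pt "-1 0 0 -0.007 0 0 0" --pt "-1 0 0 0 0 0 0" --pt "-1 0 0 0 0 0 0" --pt "-1 0 0 0 0 0 0"

```text
time_s: 6.9
tcp_pos: [0.5306, 0.0361, 0.1601]
eef_rot: [180.0, 0.2, -179.9]
contact_force: [-9.5, 2.9, 27.8]
gripper_width: 0.0002
gripper_force: 13.5
```

Request:
move_arm --pt "-1 0 0 0.02 0 0 0" --pt "-1 0 0 0.02 0 0 0" --pt "-1 0 0 0.009 0 0 0" --pt "-1 0 0 0 0 0 0" --pt "-1 0 0 0 0 0 0" --pt "-1 0 0 0 0 0 0" --pt "-1 0 0 0 0 0 0"

```text
time_s: 7.78
tcp_pos: [0.5296, 0.0358, 0.2061]
eef_rot: [-180.0, -0.0, -180.0]
contact_force: [-0.1, -0.4, 0.0]
gripper_width: 0.0004
gripper_force: 0.0
```

```bash
python3 -c "
from h import *
pin()"
```

```text
side pin n 166 top z [0.1489 0.1489 0.149  0.149  0.1493 0.1494 0.1498 0.1501]
knob z max [0.193  0.1933 0.1936 0.194  0.1943]
```

The pin reads fully out. Extra strokes do no harm, so I'll add one more to confirm it has stopped rising.

Request:
move_arm --pt "-1 0 0 -0.016 0 0 0" --pt "-1 0 0 -0.014 0 0 0" --pt "-1 0 0 -0.012 0 0 0" --pt "-1 0 0 -0.007 0 0 0" --pt "-1 0 0 0 0 0 0" --pt "-1 0 0 0 0 0 0" --pt "-1 0 0 0 0 0 0" --pt "-1 0 0 0.02 0 0 0" --pt "-1 0 0 0.02 0 0 0" --pt "-1 0 0 0.02 0 0 0" --pt "-1 0 0 0 0 0 0" --pt "-1 0 0 0 0 0 0" --pt "-1 0 0 0 0 0 0" --pt "-1 0 0 0 0 0 0"

```text
time_s: 9.57
tcp_pos: [0.5295, 0.0358, 0.2168]
eef_rot: [-180.0, -0.1, -180.0]
contact_force: [0.2, -0.2, -0.5]
gripper_width: 0.0007
gripper_force: 0.0
```

```bash
python3 -c "
from h import *
c=pin(); W=cloud(c)
cv2.imwrite('pics/s2.png',cv2.resize(c['img'][200:360,230:400,::-1],None,fx=3,fy=3,interpolation=cv2.INTER_CUBIC))
w=W[(abs(W[...,0]-.51)<.03)&(abs(W[...,1]-.187)<.02)&(W[...,2]>.095)&(W[...,2]<.13)]
print('ball',len(w),w.min(0),w.max(0))
from scipy.optimize import least_squares
print(least_squares(lambda p:np.linalg.norm(w-p,axis=1)-.012,[.509,.187,.11],loss='soft_l1',f_scale=.001).x)"
```

```text
side pin n 166 top z [0.149  0.149  0.1492 0.1493 0.1494 0.1495 0.1496 0.1501]
knob z max [0.1928 0.1929 0.1929 0.1929 0.1936]
ball 151 [0.49384731 0.17739275 0.09561573] [0.52017441 0.19851694 0.12520893]
[0.50717342 0.18598165 0.11163644]
```

View pics/s2.png

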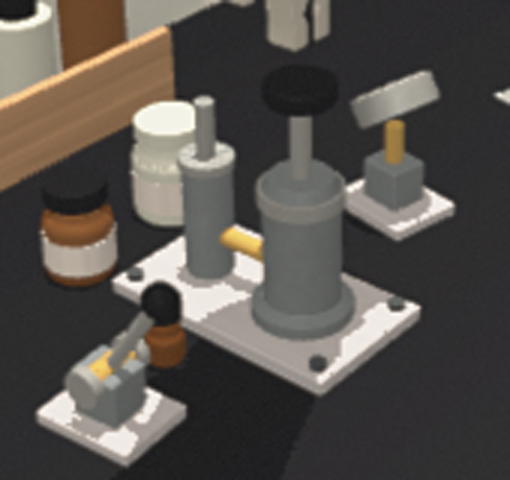

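The pin at (205,125) is fully out and the extra stroke did not raise it. The knob at (300,90) is up, and the lever's ball at (160,300) still leans towards the robot. Next I go behind the ball.

Request:
move_arm --pt "-1 -0.014 0.0302 0 0 0 0" --pt "-1 -0.014 0.0302 0 0 0 0" --pt "-1 -0.014 0.0302 0 0 0 0" --pt "-1 -0.014 0.0302 0 0 0 0" --pt "-1 -0.014 0.0302 0 0 0 0" --pt "-1 0 0 -0.028 0 0 0" --pt "-1 0 0 -0.028 0 0 0" --pt "-1 0 0 -0.028 0 0 0" --pt "-1 0 0 -0.028 0 0 0" --pt "-1 0 0 0 0 0 0" --pt "-1 0 0 0 0 0 0"

```text
time_s: 11.0
tcp_pos: [0.4604, 0.1873, 0.1064]
eef_rot: [180.0, 0.0, -179.9]
contact_force: [-0.4, 0.0, 0.0]
gripper_width: 0.0004
gripper_force: 0.0
```

Request:
move_arm --pt "-1 0.01 0 0 0 0 0" --pt "-1 0.01 0 0 0 0 0" --pt "-1 0.01 0 0 0 0 0" --pt "-1 0.01 0.001 0 0 0 0" --pt "-1 0.01 0.001 0 0 0 0" --pt "-1 0.01 0.001 0 0 0 0" --pt "-1 0.01 0.001 0 0 0 0" --pt "-1 0.01 0.001 0 0 0 0" --pt "-1 0.01 0.001 0 0 0 0" --pt "-1 0.01 0.001 0 0 0 0" --pt "-1 0.008 0 0 0 0 0" --pt "-1 0.004 0 0 0 0 0" --pt "-1 0 0 0 0 0 0" --pt "-1 0 0 0 0 0 0"

```text
time_s: 12.75
tcp_pos: [0.5722, 0.194, 0.106]
eef_rot: [180.0, 0.1, -180.0]
contact_force: [0.2, -0.3, 0.3]
gripper_width: 0.0003
gripper_force: 0.0
```

```bash
cat >> h.py <<'E'
def ball(c):
    from scipy.optimize import least_squares
    W=cloud(c); im=c["img"].astype(int)
    w=W[(W[...,0]>.55)&(W[...,0]<.63)&(abs(W[...,1]-.194)<.022)&(W[...,2]>.09)&(W[...,2]<.14)&(im.max(-1)<60)]
    print("ball",len(w))
    if len(w)>10:
        p=least_squares(lambda p:np.linalg.norm(w-p,axis=1)-.012,w.mean(0),loss='soft_l1',f_scale=.001).x
        print(p,"angle",np.arctan2(p[0]-.5535,p[2]-.04)+.6)
E
python3 -c "
from h import *
c=cap('side'); ball(c)
cv2.imwrite('pics/s3.png',cv2.resize(c['img'][200:360,200:400,::-1],None,fx=3,fy=3,interpolation=cv2.INTER_CUBIC))"
```

```text
ball 56
[0.58266516 0.19967626 0.1209613 ] angle 0.9457643029558604
```

View pics/s3.png

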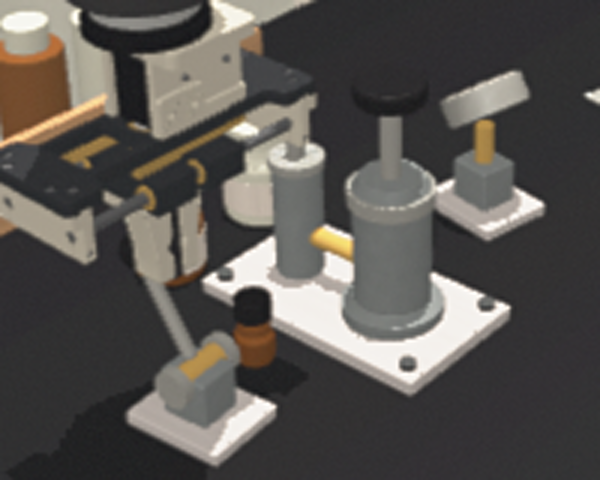

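The fingers at (170,240) hide the ball, and the lever leans away but is not yet at its stop. The gripper is clear of the pin, at (297,140), and of the knob. I'll keep pushing until I feel the stop.

Request:
move_arm --pt "-1 0.004 0 0 0 0 0" --pt "-1 0.004 0 0 0 0 0" --pt "-1 0 0 0 0 0 0"

```text
time_s: 13.18
tcp_pos: [0.5786, 0.1937, 0.1052]
eef_rot: [-180.0, -0.2, -180.0]
contact_force: [-7.0, 1.2, 2.9]
gripper_width: 0.0006
gripper_force: 3.6
```

Request:
move_arm --pt "-1 0.004 0 0 0 0 0" --pt "-1 0 0 0 0 0 0"

```text
time_s: 13.42
tcp_pos: [0.5795, 0.1936, 0.1049]
eef_rot: [-179.9, -0.4, -180.0]
contact_force: [-19.5, 4.3, 10.5]
gripper_width: 0.0003
gripper_force: 10.3
```

The tool has met the stop (about 20 N, almost no further motion). I'll back off and check.

Request:
move_arm --pt "-1 -0.01 0 0 0 0 0" --pt "-1 -0.03 0 0 0 0 0" --pt "-1 -0.04 0 0.02 0 0 0" --pt "-1 -0.03 0 0.05 0 0 0" --pt "-1 0 0 0.05 0 0 0" --pt "-1 -0.01 0 0.05 0 0 0" --pt "-1 0 0 0 0 0 0" --pt "-1 0 0 0 0 0 0"

```text
time_s: 14.42
tcp_pos: [0.4639, 0.1939, 0.2756]
eef_rot: [180.0, 0.0, -180.0]
contact_force: [-0.4, -0.3, -0.4]
gripper_width: 0.0001
gripper_force: 0.0
```

```bash
python3 -c "
from h import *
c=pin(); ball(c); s=telemetry.get_state(); print(s['tcp_pos'],s['contact_force'])
cv2.imwrite('pics/s4.png',c['img'][...,::-1])"
```

```text
side pin n 164 top z [0.148  0.1481 0.1482 0.1486 0.1489 0.1491 0.1492 0.1493]
knob z max [0.1931 0.1932 0.1933 0.1933 0.1936]
ball 111
[0.60119841 0.19587137 0.11120582] angle 1.1902147535044063
[0.46361135 0.19365191 0.2747685 ] [-0.00083796 -0.67471854 -0.50126249]
```

View pics/s4.png

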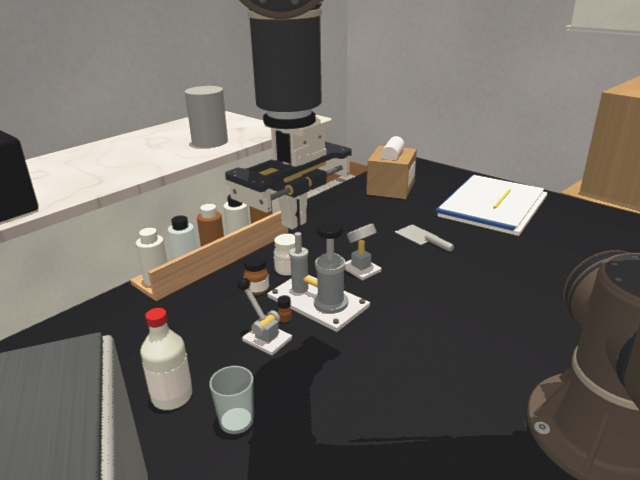

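The lever ball at (243,284) leans to the far side, at about 1.19 rad. The pin at (298,243) is fully out, the knob at (330,231) is up, and the loose objects stand where they were. The arm touches nothing.

```bash
python3 -c "
from h import *
print(workorder.close_job())"
```

```text
the job is handed in; nothing more can be done
None
```

I gave the pump four full strokes, which brought the pin fully out, then pushed the tap lever to its far stop; the plunger is up, nothing else appears to have moved, and I handed the job in at about 14.5 s.

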